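# Slide the tall shaft crate into its bench dock and shut the keeper

### The job

Push the tall wooden crate of shafts along the bench into the steel dock until it stands squarely against the stop bar at the back; it must slide upright, for it is heavy, tall and shallow and will tip if it is pushed high up, so push it low on the ledge at its foot. Then push the swinging keeper arm round behind the crate until it is fully shut. Only push: do not lift the crate, and leave the gauges, tools, shafts and bottle on the bench where they are.

Things in the scene. Friction and masses are not known exactly. Their poses are not given: they have to be found in the camera images.
- crate: Wooden crate, 1.6 kg, three steel shafts fixed in it. Body 100 (x) x 160 (y) x 190 mm high, shafts to 201. Its 35 mm high, 160 wide skid sticks out 45 mm on the -x side (robot's side) as a kick ledge. Origin: on the bench under the body's middle; body faces at x = -50, +50, ledge face at x = -95 mm. x points to the dock, z up. Slides at 6 to 14 N; pushed high on the body it tips over its far edge.
- dock: Fixed steel dock, mouth towards the robot. Origin: bench level, middle of the stop bar's inner face (bar 50 mm high, 240 wide); x from mouth into the stop, y left. Two rails 35 mm high run from the stop to x = -100 mm, inner faces at y = -92, +92, 12 thick. Crate home: its far face on the stop, crate origin at dock x = -50 mm, y near 0, axes in line, ledge face at x = -145 mm.
- keeper (a joint): Angle (rad) of a flat steel arm swinging level on a pivot left of the dock's mouth. 0: points left (dock +y); 1.57: to the robot (dock -x); 3.14: shut, at its stop, along dock -y, 10 mm behind the home crate's ledge. Starts at 0.9 to 1.3. Light friction (0.5 N), stays where left. 160 mm long from the pivot axis, 12 thick, 16 to 44 mm above the bench. Push its outer side, away from the crate.
- keeper_pivot (a point): On the keeper's pivot axis, 30 mm above the bench, at dock x = -161, y = +125 mm. Boss radius 12 mm, its top 54 mm above the bench.
- keeper_end (a point): Middle of the end face of the keeper's free end, 30 mm above the bench.
- ring_gauge: Steel ring, 90 mm across, 18 mm high, lying flat to the left of the dock. Origin: centre of underside. Leave alone.
- plug_gauge: Steel plug gauge standing upright right of the dock, 48 mm across, 60 mm high. Origin: centre of underside. Leave alone.
- shaft_a: Short turned steel shaft standing upright right of the crate, 44 mm across, 70 mm high. Origin: centre of underside. Leave alone.
- shaft_b: Longer turned steel shaft standing upright at the right, 38 mm across, 140 mm high. Origin: centre of underside. Leave alone.
- hammer: Hammer lying at the left of the bench. Leave alone.
- wrench: Steel wrench lying at the right of the bench. Leave alone.
- bottle: Clear plastic bottle with a cap, 60 mm across, 190 mm high, standing at the far left. Origin: centre of underside. Leave alone.
Things that resemble listed ones, but are neither listed nor needed, are in the scene too. There is more than one size of the crate; the one meant has the size given above.

How it is judged (in metres and radians):
On the way, in this order (a step that is already met when the one before it is completed fails the run):
1. the crate stands upright and square against the stop while the keeper is still open (x of crate in the frame of dock above -0.058 m and y of crate in the frame of dock between -0.016 and 0.016 m and angle between the x axis of crate and the x axis of dock, either way round below 0.09 rad and angle between crate's own z axis and vertical below 0.05 rad and height (world z) of crate below 0.008 m and value of joint keeper below 2.8 rad), for 0.2 s.
2. the keeper is shut behind the crate (x of crate in the frame of dock above -0.058 m and y of crate in the frame of dock between -0.016 and 0.016 m and angle between the x axis of crate and the x axis of dock, either way round below 0.09 rad and angle between crate's own z axis and vertical below 0.05 rad and height (world z) of crate below 0.008 m and value of joint keeper above 3 rad), for 0.2 s.
At the end, for the whole second after the job is handed in: The crate is at rest, upright (within 3 degrees) on the bench, within 8 mm of the stop bar, within 16 mm of the dock's middle and within 5 degrees of square; the keeper is shut (above 3.0 of 3.14 rad) (all of step 2 and linear speed of crate below 0.02 m/s); the robot touches nothing.
It fails at once if the crate rocks or tips more than 10 degrees (angle between crate's own z axis and vertical above 0.17 rad).
It fails at once if the crate is lifted off the bench (height (world z) of crate above 0.015 m).
It fails at once if a thing that should be left alone is moved more than 25 mm or knocked over (distance of any of ring_gauge, plug_gauge, shaft_a, shaft_b, hammer, wrench, bottle from where it was at the start of the episode above 0.025 m or angle between any of plug_gauge, shaft_a, shaft_b, bottle's own z axis and vertical above 0.4 rad).
It also fails if it takes over 72 s, if anything falls off the work surface, if the arm or the gripper's body presses on something with over 40 N, if the wrist force passes 120 N, or if a joint passes its speed limit or range.

### The arm

A 7-joint arm with a two-finger parallel gripper is mounted at the origin on the work surface. World frame = base frame: x ahead of the robot, y to its left, z up, the work surface at z = 0. Lengths are in mm, angles in degrees, forces in N, time in s.
With the tool pointing down it reaches from about 425 to 875 mm from the base axis. Payload 4.7 kg.
Tool frame: the origin (TCP) lies on the centre line of the jaws, within the pads' length; the fingertips stand 11 mm ahead of it and the grasp point (between the pads) lies 8 mm behind it; z points along the fingers, y is the line along which they close (so a half turn about z gives the same grasp; the last joint's range is limited). The gripper opens to 85 mm and grips with 20 to 120 N. Pads are 22 mm wide; open, the fingers measure 114 mm over their backs; the gripper's body (76 mm by 85 mm) begins 54 mm behind the grasp point. The pads swing forward as they close: fully open they stand 13 mm farther back than shut.
Start: joints at [70.594, 18.392, -4.016, 83.108, 1.295, 78.541, -3.26], TCP at [224.574, -609.992, 242.349] pointing down, gripper open.
Joint ranges: [-163.93, 163.93], [-17.29, 119.83], [-79.2, 71.16], [3.27, 140.29], [-89.18, 269.18], [5.43, 117.66], [-154.24, 154.24]. Speed limits (degrees/s): [147.25, 147.25, 180, 180, 180, 180, 180].

### API

Orientations are given as a 3x3 rotation matrix whose columns are the frame's x, y, z axes.
In Python, from plant import status, viewer, workorder gives the robot as it stands. The module is installed in compiled form; this text tells all that it offers.
- The arm moves only by the tool move_arm, never from a script. Its argument "plan" is a list of rows, each a list of 2 entries, a list of its own where there are three numbers: the shift along the tool's x, y, z in m, then the turn, a rotation vector about the tool's x, y, z in rad. In form: [[[x, y, z], [rx, ry, rz]], ...]. A call has exactly 10 rows; each row shifts and turns the commanded pose from where the row before left it, along the tool's axes as they then stand; what a row does not reach is not made up. A row lasts 1/10 s, in which the tool goes at most 50 mm and 8.59 degrees, less where a joint would pass 70% of its speed; a pose out of reach is approached as far as the arm can. A call is refused whole if a number of a shift passes 0.05 or a number of a turn 0.15, either way. A call with a gripper value outside its range is refused whole. "hand" is the finger opening in m, from 0 to 0.0854, set as the call begins (left out, the last holds). The fingers move at their own pace and stop on an object; "squeeze" is the grip in N (left out, the last holds). Time passes only in rows, so rows that do not move let the fingers close, or fill a call up. It gives the time, the measured TCP pose, the force, the opening and the grip force at its end, in the units of the state.
- status.sense(): the state, without advancing time (a new reading comes with each control period).
- viewer.camera(name): name is "side" or "top"; returns a dict with "pixels" (400x640x3 uint8, red, green, blue), "range_z" (400x640 float32, mm along the optical axis (not along the pixel's ray), 0 where there is no reading), "fov_y" (degrees; the focal length in pixels is half the picture's height over the tangent of half this angle, whatever the lens; pixels are square), "cx", "cy" (the principal point, pixels), "k1" (the pictures are not rectified: a ray, as slopes to the right and down, at radius r is drawn at 1 + k1 r^2 times it, then the intrinsics apply), "cam_to_world" (4x4, takes a point from camera to world coordinates). Camera axes: x right, y up, looking along -z (the intrinsics and any distortion apply to the point x, -y, -z); pixel columns grow to the right and rows downward; lengths in mm; the calibration is good to about 2 mm. A picture is of the moment at which its call begins.
- workorder.close_job(): hands the job in; it is judged then, once.
The state is a dict: "time": time; "joint_positions": joint angles; "qvel": joint speeds; "joint_efforts": joint torques, N m; "tool_pos": TCP position; "eef_rot": TCP orientation; "contact_force": force on the tool from outside, world axes, zero at the start; "moment": the same for the moment, N m; "width": opening from 0.0 (shut) to 1.0 (fully open); "gripper_force": force on a finger pad.
Only numpy, scipy, OpenCV 4.12 (cv2) and the standard library are available. Lean on these libraries where they do the work, as an engineer would, in place of code of your own. Each camera call takes 0.05 s, during which the arm holds its last target. There are 200 camera calls.

## Working session

There is one attempt and no reset: what is moved stays moved. The work goes in short steps, Python scripts to look and compute and a tool call to move; the robot and the scene stay as the last step left them, time stands still between calls to the robot, and variables do not carry over. Pictures are saved under pics/ and viewed, at most 10 in all, crops included, and the job is handed in when it is done.

Besides the shell and the picture viewer there is one more tool, called after ">>>" as name(argument=value, ...), one argument or row to a line, values as JSON. move_arm: Moves the arm, as the interface text tells. Its arguments: {"type":"object","properties":{"plan":{"type":"array","items":{"type":"array"}},"hand":{"type":"number"},"squeeze":{"type":"number"}},"required":["plan"]}

```bash
mkdir -p pics
cat > h.py <<'E'
import numpy as np, cv2
from plant import status, viewer, workorder
def cam(n,save=None):
    c=viewer.camera(n)
    if save: cv2.imwrite('pics/'+save,c['pixels'][:,:,::-1])
    return c
def K(c):
    f=200/np.tan(np.radians(c['fov_y']/2)); return np.array([[f,0,c['cx']],[0,f,c['cy']],[0,0,1.]])
def rays(c,uv):
    uv=np.asarray(uv,float).reshape(-1,1,2)
    # distortion: x_d = x(1+k1 r^2)
    n=cv2.undistortPointsIter(uv,K(c),np.array([c['k1'],0,0,0.]),None,None,(3,100,1e-10)).reshape(-1,2)
    return np.c_[n[:,0],-n[:,1],-np.ones(len(n))]
def onplane(c,uv,z):
    T=np.array(c['cam_to_world']); d=rays(c,uv)@T[:3,:3].T; o=T[:3,3]
    return o+d*((z-o[2])/d[:,2])[:,None]
def cloud(c):
    v,u=np.mgrid[:400,:640]; r=rays(c,np.c_[u.ravel(),v.ravel()])
    T=np.array(c['cam_to_world']); P=r*c['range_z'].ravel()[:,None]
    W=P@T[:3,:3].T+T[:3,3]; W[c['range_z'].ravel()==0]=np.nan
    return W.reshape(400,640,3)
E
python3 - <<'E'
from h import *
s=status.sense(); print({k:np.round(v,3) for k,v in s.items()})
for n in('top','side'):
    c=cam(n,n+'0.png'); np.save(n+'0.npy',cloud(c)); print(n,c['fov_y'],c['k1'],np.round(c['cam_to_world'],2).tolist())
E
```

```text
{'time': np.float64(0.0), 'joint_positions': array([70.594, 18.438, -4.014, 83.176,  1.296, 78.542, -3.261]), 'qvel': array([ 0.007, -0.045,  0.057,  0.046, -0.048, -0.11 ,  0.039]), 'joint_efforts': array([ 0.0000e+00, -4.9358e+01, -3.8200e-01, -3.1434e+01,  1.3000e-02,
        1.1000e-02, -0.0000e+00]), 'tool_pos': array([ 224.336, -609.492,  241.219]), 'eef_rot': array([[ 0.938,  0.346, -0.001],
       [ 0.346, -0.938,  0.002],
       [-0.   , -0.002, -1.   ]]), 'contact_force': array([ 0.22 , -0.393, -0.279]), 'moment': array([-0.026, -0.01 , -0.004]), 'gripper_force': np.float64(0.0), 'width': np.float64(0.996)}
top 52.58521417866695 -0.05302656023639689 [[0.03, 0.99, -0.11, 405.04], [-1.0, 0.03, -0.02, 0.42], [-0.01, 0.11, 0.99, 1237.83], [0.0, 0.0, 0.0, 1.0]]
side 57.0324869690066 -0.029691929310056753 [[-0.94, 0.23, -0.24, 308.46], [-0.34, -0.63, 0.7, 701.05], [0.01, 0.74, 0.67, 730.67], [0.0, 0.0, 0.0, 1.0]]
```

View pics/top0.png

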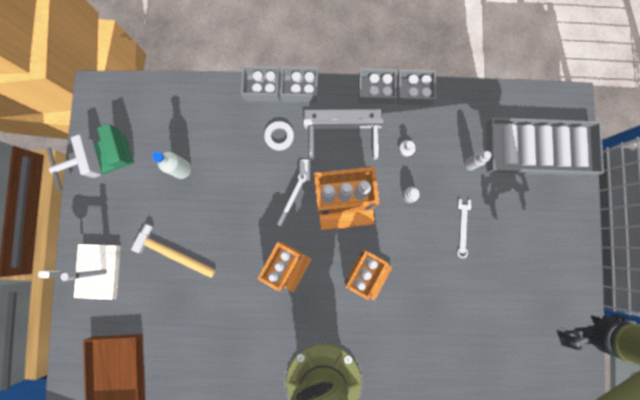

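View pics/side0.png

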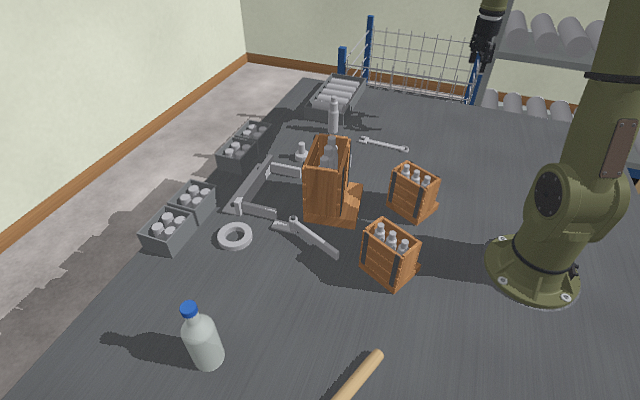

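The top view shows the tall crate at (346,195) with its ledge below it at (346,218). The dock's stop bar is at (343,118), and its rails end at (311,157) and (376,157). The keeper runs from its pivot at (304,165) to its end at (282,222). Two small decoy crates stand at (285,267) and (369,275). The side view agrees.

Run:
```python
from h import *
W=np.load('top0.npy')
def sel(u0,u1,v0,v1,z0,z1):
    P=W[v0:v1,u0:u1].reshape(-1,3); return P[(P[:,2]>z0)&(P[:,2]<z1)]
def rect(P,n):
    r=cv2.minAreaRect(P[:,:2].astype(np.float32)); print(n,len(P),'z',np.round(np.median(P[:,2]),1),'c',np.round(r[0],1),'size',np.round(r[1],1),'ang',round(r[2],2)); return r
rect(sel(295,392,105,128,42,60),'stop')
rect(sel(300,322,125,162,27,42),'railL'); rect(sel(368,388,125,162,27,42),'railR')
rect(sel(305,390,160,235,170,215),'crate top'); 
P=sel(305,390,195,235,28,42); rect(P,'ledge')
rect(sel(275,312,182,228,36,52),'keeper'); rect(sel(296,314,155,180,49,62),'boss')
for n,b in dict(ring=(262,296,116,154,8,30),plug=(398,418,138,158,50,70),sa=(402,422,184,204,60,80),sb=(460,495,145,175,120,150)).items():
    P=sel(*b); print(n,len(P),np.round(np.median(P,0),1))
r1=rect(sel(255,312,238,294,60,190),'decoyL'); r2=rect(sel(345,392,245,302,60,190),'decoyR')
print(np.round(cv2.boxPoints(r1)),np.round(cv2.boxPoints(r2)))
```

```text
stop 463 z 50.2 c [773.8 -38.8] size [ 17.3 236.6] ang 1.91
railL 154 z 35.6 c [718.6  64.8] size [ 50.6 104.7] ang 76.19
railR 154 z 34.9 c [ 720.8 -141. ] size [101.3  40.2] ang 5.86
crate top 1186 z 186.5 c [550.9 -46.2] size [103.  160.3] ang 7.71
ledge 1027 z 35.6 c [505.4 -52.6] size [ 98.1 160.3] ang 7.74
keeper 206 z 44.3 c [521.7 115.4] size [ 11.7 145.2] ang 65.68
boss 20 z 52.4 c [600.8  80.6] size [11.9 19.1] ang 53.54
ring 455 [734.1 159.   18. ]
plug 50 [ 704.5 -237.6   61.4]
sa 94 [ 558.6 -246.1   68.5]
sb 91 [ 661.3 -434.3  134.3]
decoyL 846 z 126.8 c [338.8 130.5] size [ 71.7 113. ] ang 62.88
decoyR 872 z 126.1 c [ 323.6 -109.6] size [ 72.2 112.7] ang 62.12
[[272. 124.]
 [373.  73.]
 [405. 137.]
 [305. 188.]] [[ 257. -115.]
 [ 356. -168.]
 [ 390. -104.]
 [ 291.  -51.]]
```

>>> move_arm(
  plan=[
    [[0.01, -0.012, 0], [0, 0, 0]],
    [[0.02, -0.024, 0], [0, 0, 0]],
    [[0.02, -0.024, 0], [0, 0, 0]],
    [[0.02, -0.024, 0], [0, 0, 0]],
    [[0.02, -0.024, 0], [0, 0, 0]],
    [[0.02, -0.024, 0], [0, 0, 0]],
    [[0.02, -0.024, 0], [0, 0, 0]],
    [[0.02, -0.024, 0], [0, 0, 0]],
    [[0.02, -0.024, 0], [0, 0, 0]],
    [[0.02, -0.024, 0], [0, 0, 0]],
  ],
  hand=0.0854,
)

```text
time: 1.1
tool_pos: [324.2, -328.9, 242.0]
eef_rot: [[0.938, 0.346, -0.0], [0.346, -0.938, 0.0], [-0.0, -0.0, -1.0]]
contact_force: [-0.5, 0.6, -0.0]
width: 1.0
gripper_force: 0.0
```

Run:
```python
from h import *
W=np.load('top0.npy')
P=W[:240,290:395].reshape(-1,3)
def box(x0,x1,y0,y1,z0,z1): return P[(P[:,0]>x0)&(P[:,0]<x1)&(P[:,1]>y0)&(P[:,1]<y1)&(P[:,2]>z0)&(P[:,2]<z1)]
def fit(Q,n):
    l=cv2.fitLine(Q[:,:2].astype(np.float32),cv2.DIST_HUBER,0,.01,.01).ravel(); print(n,len(Q),'mid',np.round(Q.mean(0),1),'ang',round(np.degrees(np.arctan2(l[1],l[0])),2))
fit(box(760,790,-160,85,46,56),'stop')
for n,y in(('L',60),('R',-138)):
    Q=box(655,755,y-18,y+18,30,40); fit(Q,n); print(np.round(np.percentile(Q,[3,97],axis=0),1).tolist())
Q=box(430,490,-150,40,30,40); fit(Q,'ledge'); print(np.round(np.percentile(Q,[2,98],axis=0),1).tolist(), np.round(cv2.minAreaRect(Q[:,:2].astype(np.float32)),1) if 0 else cv2.minAreaRect(Q[:,:2].astype(np.float32)))
print(np.round(status.sense()['tool_pos'],1))
```

```text
stop 411 mid [773.5 -35.3  50.6] ang -88.39
L 116 mid [709.   58.2  35.3] ang -0.27
[[665.4, 52.5, 30.6], [752.4, 63.9, 39.3]]
R 107 mid [ 712.7 -139.    35.3] ang 0.74
[[670.7, -144.4, 31.3], [753.6, -134.2, 39.0]]
ledge 590 mid [472.7 -47.9  35.5] ang -86.27
[[451.4, -132.1, 31.2], [489.4, 21.7, 39.6]] ((470.0205383300781, -55.13127899169922), (41.792903900146484, 160.87306213378906), 0.9793981909751892)
[ 324.2 -328.9  242. ]
```

>>> move_arm(
  plan=[
    [[0.024, -0.027, 0], [0, 0, 0]],
    [[0.024, -0.027, 0], [0, 0, 0]],
    [[0.024, -0.027, 0], [0, 0, 0]],
    [[0.024, -0.027, 0], [0, 0, 0]],
    [[0.024, -0.027, 0], [0, 0, 0]],
    [[0.024, -0.027, 0], [0, 0, 0]],
    [[0.024, -0.027, 0], [0, 0, 0]],
    [[0.024, -0.027, 0], [0, 0, 0]],
    [[0, 0, 0], [0, 0, 0.109]],
    [[0, 0, 0], [0, 0, 0.109]],
  ],
)

```text
time: 2.1
tool_pos: [429.7, -59.9, 242.0]
eef_rot: [[0.991, 0.133, -0.001], [0.133, -0.991, -0.0], [-0.001, 0.0, -1.0]]
contact_force: [-0.5, -0.4, 0.2]
width: 1.0
gripper_force: 0.0
```

Run:
```python
from h import *
c=cam('side'); a=c['pixels']
cv2.imwrite('pics/s1.png',cv2.resize(a[80:330,200:520,::-1],None,fx=2,fy=2))
s=status.sense(); print(np.round(s['tool_pos'],1),np.round(s['joint_positions'],1),np.round(s['eef_rot'],3).tolist())
```

```text
[429.5 -60.6 242. ] [ 45.4  -8.4 -36.8 110.6  -5.2  76.2 -72.5] [[0.992, 0.128, -0.001], [0.128, -0.992, -0.0], [-0.001, 0.0, -1.0]]
```

View pics/s1.png

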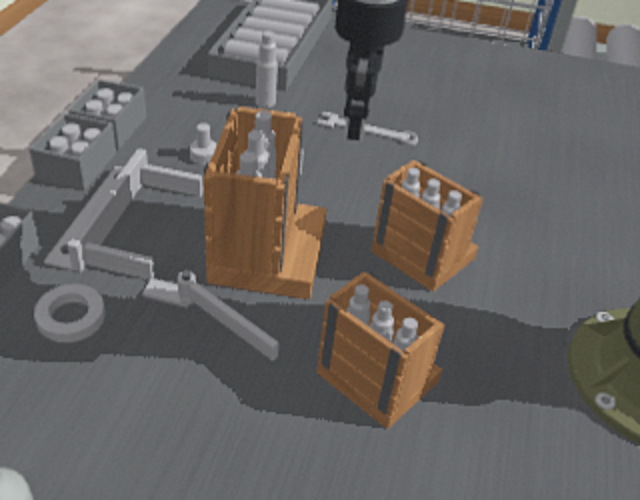

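The view shows the open gripper above and in front of the crate's ledge (crop 355,137), with the right decoy close behind it. I shift 12 mm left to clear that decoy, then descend.

>>> move_arm(
  plan=[
    [[0.006, -0.012, 0.01], [0, 0, 0]],
    [[0, 0, 0.025], [0, 0, 0]],
    [[0, 0, 0.025], [0, 0, 0]],
    [[0, 0, 0.025], [0, 0, 0]],
    [[0, 0, 0.025], [0, 0, 0]],
    [[0, 0, 0.025], [0, 0, 0]],
    [[0, 0, 0.025], [0, 0, 0]],
    [[0, 0, 0.025], [0, 0, 0]],
    [[0, 0, 0.02], [0, 0, 0]],
    [[0, 0, 0.01], [0, 0, 0]],
  ],
)

```text
time: 3.15
tool_pos: [432.4, -48.6, 25.5]
eef_rot: [[0.991, 0.136, -0.003], [0.136, -0.991, 0.001], [-0.003, -0.001, -1.0]]
contact_force: [-0.7, 0.5, 0.8]
width: 1.004
gripper_force: 0.0
```

>>> move_arm(
  plan=[
    [[0, 0, 0.004], [0, 0.1, 0]],
    [[0.003, 0, 0.0003], [0, 0, 0]],
    [[0.003, 0, 0.0003], [0, 0, 0]],
    [[0.003, 0, 0.0003], [0, 0, 0]],
    [[0.003, 0, 0.0003], [0, 0, 0]],
    [[0.003, 0, 0.0003], [0, 0, 0]],
    [[0.003, 0, 0.0003], [0, 0, 0]],
    [[0.003, 0, 0.0003], [0, 0, 0]],
    [[0.003, 0, 0.0003], [0, 0, 0]],
    [[0.003, 0, 0.0003], [0, 0, 0]],
  ],
)

```text
time: 4.15
tool_pos: [457.2, -45.6, 22.3]
eef_rot: [[0.987, 0.134, 0.089], [0.133, -0.991, 0.012], [0.09, -0.0, -0.996]]
contact_force: [-11.4, -1.6, 8.8]
width: 0.997
gripper_force: 5.9
```

Run:
```python
from h import *
c=cam('side'); a=c['pixels']
cv2.imwrite('pics/s2.png',cv2.resize(a[80:330,200:520,::-1],None,fx=2,fy=2))
s=status.sense(); print(np.round(s['tool_pos'],1),s['contact_force'],s['moment'],np.round(s['eef_rot'],3).tolist())
```

```text
[458.2 -45.4  22.5] [-7.92030286 -0.86094387  1.13099022] [-0.35550809  1.44742861 -0.17366312] [[0.987, 0.134, 0.091], [0.133, -0.991, 0.013], [0.092, -0.0, -0.996]]
```

View pics/s2.png

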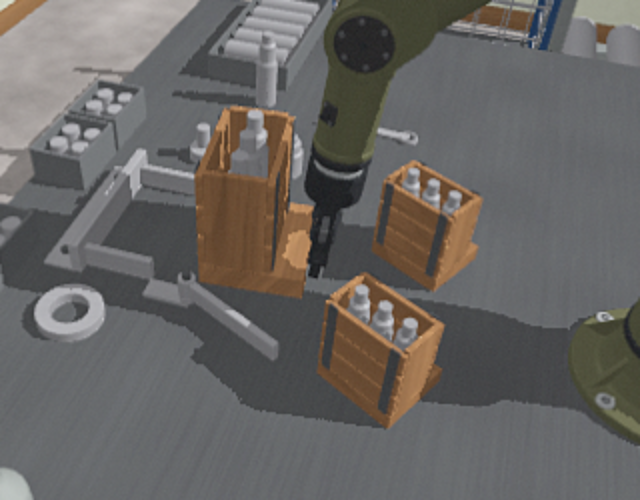

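The two open fingers rest low on the ledge face and the crate is sliding at about 8–11 N. I push on, turning it gradually to square.

>>> move_arm(
  plan=[
    [[0.003, 0, 0.0003], [0, 0, 0.006]],
    [[0.004, 0, 0.0004], [0, 0, 0.006]],
    [[0.005, 0, 0.0005], [0, 0, 0.006]],
    [[0.005, 0, 0.0005], [0, 0, 0.006]],
    [[0.005, 0, 0.0005], [0, 0, 0.006]],
    [[0.005, 0, 0.0005], [0, 0, 0.006]],
    [[0.005, 0, 0.0005], [0, 0, 0.006]],
    [[0.005, 0, 0.0005], [0, 0, 0.006]],
    [[0.005, 0, 0.0005], [0, 0, 0.006]],
    [[0.005, 0, 0.0005], [0, 0, 0.006]],
  ],
)

```text
time: 5.2
tool_pos: [504.5, -39.9, 22.0]
eef_rot: [[0.993, 0.075, 0.09], [0.074, -0.997, 0.013], [0.09, -0.006, -0.996]]
contact_force: [-8.8, 0.3, 3.6]
width: 0.998
gripper_force: 4.6
```

```bash
cat > m.py <<'E'
from h import *
import sys
t=cam('top'); W=cloud(t)
s=status.sense(); print(np.round(s['tool_pos'],1),np.round(s['contact_force'],1),np.round(s['eef_rot'],3).tolist())
# crate colour mask (orange wood) with height
hsv=cv2.cvtColor(t['pixels'],cv2.COLOR_RGB2HSV)
wood=(hsv[...,0]>5)&(hsv[...,0]<22)&(hsv[...,1]>110)
x0=float(sys.argv[1])
m=wood&(W[...,0]>x0)&(W[...,0]<790)&(abs(W[...,1]+45)<110)&(W[...,2]>175)&(W[...,2]<200)
P=W[m]; r=cv2.minAreaRect(P[:,:2].astype(np.float32)); print('crate',len(P),np.round(r[0],1),np.round(r[1],1),round(r[2],2))
yaw=r[2] if r[2]<45 else r[2]-90
th=np.radians(1.6); d=np.array(r[0])-[766,-39]; R=np.array([[np.cos(th),np.sin(th)],[-np.sin(th),np.cos(th)]])
print('dock frame',np.round(R@d,1),'yaw',round(yaw-1.6,2))
E
python3 m.py 500
```

```text
[505.9 -39.7  22.3] [-4.   0.4 -3.3] [[0.993, 0.075, 0.092], [0.074, -0.997, 0.013], [0.093, -0.007, -0.996]]
crate 752 [609.6 -45.5] [101.5 159.9] 4.17
dock frame [-156.5   -2.2] yaw 2.57
```

>>> move_arm(
  plan=[
    [[0.004, 0, 0.0004], [0, 0, 0.006]],
    [[0.005, 0, 0.0005], [0, 0, 0.006]],
    [[0.006, 0, 0.0006], [0, 0, 0.006]],
    [[0.006, 0, 0.0006], [0, 0, 0.006]],
    [[0.006, 0, 0.0006], [0, 0, 0.006]],
    [[0.006, 0, 0.0006], [0, 0, 0.006]],
    [[0.006, 0, 0.0006], [0, 0, 0.006]],
    [[0.006, 0, 0.0006], [0, 0, 0.003]],
    [[0.006, 0, 0.0006], [0, 0, 0]],
    [[0.006, 0, 0.0006], [0, 0, 0]],
  ],
)

```text
time: 6.25
tool_pos: [561.8, -37.4, 22.0]
eef_rot: [[0.996, 0.03, 0.09], [0.029, -1.0, 0.012], [0.09, -0.01, -0.996]]
contact_force: [-10.2, 0.4, 3.8]
width: 1.0
gripper_force: 5.0
```

```bash
python3 m.py 560
```

```text
[563.4 -37.3  22.2] [-3.7 -0.6 -2.6] [[0.995, 0.03, 0.092], [0.029, -1.0, 0.013], [0.093, -0.01, -0.996]]
crate 713 [666.3 -48.4] [102.3 158.8] 1.98
dock frame [-99.9  -6.6] yaw 0.38
```

>>> move_arm(
  plan=[
    [[0.004, -0.0005, 0.0004], [0, 0, 0]],
    [[0.005, -0.0006, 0.0005], [0, 0, 0]],
    [[0.005, -0.0006, 0.0005], [0, 0, 0]],
    [[0.005, -0.0006, 0.0005], [0, 0, 0]],
    [[0.005, -0.0006, 0.0005], [0, 0, 0]],
    [[0.005, -0.0006, 0.0005], [0, 0, 0]],
    [[0.005, -0.0006, 0.0005], [0, 0, 0]],
    [[0.004, -0.0004, 0.0004], [0, 0, 0]],
    [[0.003, -0.0003, 0.0003], [0, 0, 0]],
    [[0.003, -0.0003, 0.0003], [0, 0, 0]],
  ],
)

```text
time: 7.3
tool_pos: [605.8, -31.7, 22.0]
eef_rot: [[0.996, 0.029, 0.09], [0.028, -1.0, 0.012], [0.09, -0.009, -0.996]]
contact_force: [-9.7, -1.8, 5.2]
width: 1.002
gripper_force: 5.1
```

```bash
python3 m.py 600
```

```text
[606.6 -31.5  22.1] [-7.  -1.   0.6] [[0.995, 0.029, 0.091], [0.028, -1.0, 0.012], [0.091, -0.009, -0.996]]
crate 651 [710.1 -41.7] [100.6 158.2] 1.73
dock frame [-56.   -1.1] yaw 0.13
```

>>> move_arm(
  plan=[
    [[0.001, 0, 0.0001], [0, 0, 0]],
    [[0.001, 0, 0.0001], [0, 0, 0]],
    [[0.001, 0, 0.0001], [0, 0, 0]],
    [[0.001, 0, 0.0001], [0, 0, 0]],
    [[0.001, 0, 0.0001], [0, 0, 0]],
    [[0.001, 0, 0.0001], [0, 0, 0]],
    [[0.001, 0, 0.0001], [0, 0, 0]],
    [[0, 0, 0], [0, 0, 0]],
    [[0, 0, 0], [0, 0, 0]],
    [[0, 0, 0], [0, 0, 0]],
  ],
)

```text
time: 8.35
tool_pos: [611.3, -31.2, 21.9]
eef_rot: [[0.996, 0.029, 0.087], [0.028, -1.0, 0.011], [0.087, -0.009, -0.996]]
contact_force: [-14.5, -1.4, 9.4]
width: 0.997
gripper_force: 7.3
```

```bash
python3 m.py 600
```

```text
[611.4 -31.2  21.9] [-14.7  -1.2   8.8] [[0.996, 0.029, 0.087], [0.028, -1.0, 0.011], [0.087, -0.009, -0.996]]
crate 658 [716.1 -41.5] [102.9 158.2] 1.66
dock frame [-50.   -1.1] yaw 0.06
```

>>> move_arm(
  plan=[
    [[0.001, 0, 0.0001], [0, 0, 0]],
    [[0.001, 0, 0.0001], [0, 0, 0]],
    [[0.001, 0, 0.0001], [0, 0, 0]],
    [[0, 0, 0], [0, 0, 0]],
    [[0, 0, 0], [0, 0, 0]],
    [[0, 0, 0], [0, 0, 0]],
    [[-0.003, 0, 0], [0, 0, 0]],
    [[-0.003, 0, 0], [0, 0, 0]],
    [[-0.005, 0, 0], [0, 0, 0]],
    [[-0.005, 0, 0], [0, 0, 0]],
  ],
)

```text
time: 9.4
tool_pos: [604.1, -30.7, 22.1]
eef_rot: [[0.994, 0.031, 0.1], [0.029, -0.999, 0.014], [0.101, -0.011, -0.995]]
contact_force: [-0.5, -0.5, -1.0]
width: 0.997
gripper_force: 0.0
```

```bash
python3 m.py 600
python3 - <<'E'
from h import *
t=cam('top'); W=cloud(t); P=W[120:240,255:312].reshape(-1,3)
P=P[(P[:,2]>37)&(P[:,2]<50)&(P[:,0]<592)&(P[:,1]>85)]
print(cv2.minAreaRect(P[:,:2].astype(np.float32)),len(P))
E
```

```text
[603.  -30.7  21.8] [-0.9 -0.  -0.5] [[0.995, 0.031, 0.099], [0.029, -0.999, 0.013], [0.099, -0.01, -0.995]]
crate 753 [715.5 -41.7] [102.8 159.5] 2.0
dock frame [-50.5  -1.3] yaw 0.4
((523.1568603515625, 114.73474884033203), (11.850504875183105, 148.57562255859375), 65.6068344116211) 205
```

The crate is home: dock frame x −50, y −1, square, and a further push did not move it. The keeper is still at about 64° (1.12 rad). I back off, rise, and go round to the keeper's outer side.

>>> move_arm(
  plan=[
    [[-0.011, 0, 0], [0, 0, 0]],
    [[-0.011, 0, 0], [0, 0, 0]],
    [[-0.011, 0, 0], [0, 0, 0]],
    [[-0.011, 0, 0], [0, 0, 0]],
    [[0, 0, -0.03], [0, 0, 0]],
    [[0, 0, -0.03], [0, 0, 0]],
    [[0, 0, -0.03], [0, 0, 0]],
    [[0, 0, -0.02], [0, -0.1, 0]],
    [[0, -0.03, 0], [0, 0, 0]],
    [[0, -0.03, 0], [0, 0, 0]],
  ],
)

```text
time: 10.5
tool_pos: [547.2, 25.8, 128.3]
eef_rot: [[1.0, 0.027, 0.001], [0.027, -1.0, 0.01], [0.001, -0.01, -1.0]]
contact_force: [-0.0, 0.1, 0.2]
width: 1.002
gripper_force: 0.0
```

Run:
```python
from h import *
s=status.sense(); print(s['time'],np.round(s['tool_pos'],1),np.round(s['joint_positions'],1),np.round(s['eef_rot'],3).tolist())
R=np.array(s['eef_rot']); p=np.array([601.6,81.5])
W=[]
for a in [155.6,170,185,200,215,230,245,260,271.6]:
    r=np.radians(a); u=np.array([np.cos(r),np.sin(r)]); n=np.array([u[1],-u[0]])
    W.append(p+110*u+(17 if a>156 else 40)*n)
W=np.array(W); q=np.array(s['tool_pos'])[:2]
for w in W: print(np.round(w,1),'shift tool xy',np.round(R[:2,:2].T@(w-q),1)); q=w
```

```text
10.5 [547.2  25.8 128.3] [  31.5   15.1  -41.5  104.6   10.5   64.2 -102. ] [[1.0, 0.027, 0.001], [0.027, -1.0, 0.01], [0.001, -0.01, -1.0]]
[517.9 163.4] shift tool xy [ -25.5 -138.3]
[496.2 117.3] shift tool xy [-23.   45.4]
[490.5  88.8] shift tool xy [-6.5 28.3]
[492.4  59.9] shift tool xy [ 1.1 29. ]
[501.7  32.3] shift tool xy [ 8.6 27.8]
[517.9   8.2] shift tool xy [15.5 24.6]
[539.7 -11. ] shift tool xy [21.3 19.8]
[565.8 -23.9] shift tool xy [25.7 13.6]
[587.7 -28.9] shift tool xy [21.8  5.7]
```

>>> move_arm(
  plan=[
    [[-0.005, -0.028, 0], [0, 0, 0]],
    [[-0.005, -0.028, 0], [0, 0, 0]],
    [[-0.005, -0.028, 0], [0, 0, 0]],
    [[-0.005, -0.028, 0], [0, 0, 0]],
    [[-0.005, -0.028, 0], [0, 0, 0]],
    [[0, 0, 0.012], [0, 0, 0]],
    [[0, 0, 0.012], [0, 0, 0]],
    [[0, 0, 0.012], [0, 0, 0]],
    [[0, 0, 0.012], [0, 0, 0]],
    [[0, 0, 0.012], [0, 0, 0]],
  ],
  hand=0,
  squeeze=20,
)

```text
time: 11.5
tool_pos: [517.4, 164.8, 67.5]
eef_rot: [[1.0, 0.028, -0.002], [0.029, -1.0, 0.01], [-0.001, -0.01, -1.0]]
contact_force: [0.3, 0.9, -0.0]
width: 0.001
gripper_force: 0.0
```

>>> move_arm(
  plan=[
    [[0, 0, 0.011], [0, 0, 0]],
    [[0, 0, 0.011], [0, 0, 0]],
    [[0, 0, 0.011], [0, 0, 0]],
    [[0, 0, 0.009], [0, 0, 0]],
    [[-0.003, 0.006, 0], [0, 0, 0]],
    [[-0.004, 0.008, 0], [0, 0, 0]],
    [[-0.004, 0.008, 0], [0, 0, 0]],
    [[-0.004, 0.008, 0], [0, 0, 0]],
    [[-0.004, 0.008, 0], [0, 0, 0]],
    [[-0.004, 0.008, 0], [0, 0, 0]],
  ],
)

```text
time: 12.5
tool_pos: [495.9, 118.9, 26.9]
eef_rot: [[1.0, 0.03, 0.0], [0.03, -1.0, 0.01], [0.001, -0.01, -1.0]]
contact_force: [0.7, 0.3, 0.2]
width: -0.001
gripper_force: 0.3
```

Run:
```python
from h import *
c=cam('side'); a=c['pixels']
cv2.imwrite('pics/s3.png',cv2.resize(a[80:330,200:520,::-1],None,fx=2,fy=2))
s=status.sense(); print(s['time'],np.round(s['tool_pos'],1),np.round(s['contact_force'],1))
```

```text
12.55 [495.1 117.2  26.5] [ 0.2 -0.6 -0.5]
```

View pics/s3.png

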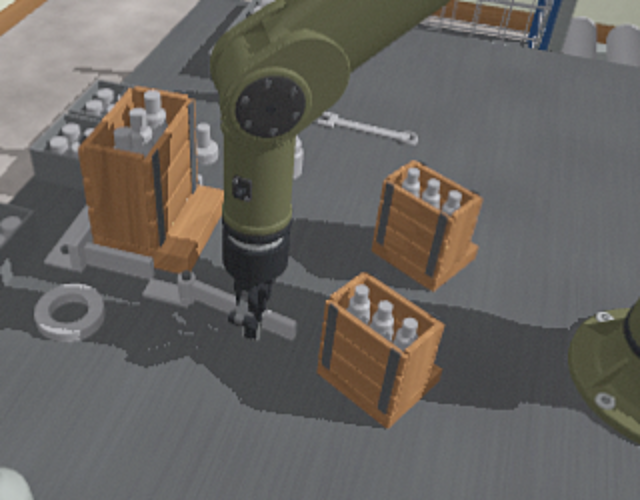

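The finger is on the keeper's outer side (crop 250,325), and the keeper is already swinging. I follow the arc.

>>> move_arm(
  plan=[
    [[-0.0022, 0.0094, 0], [0, 0, 0]],
    [[-0.0022, 0.0094, 0], [0, 0, 0]],
    [[-0.0021, 0.0095, 0], [0, 0, 0]],
    [[0.0003, 0.0097, 0], [0, 0, 0]],
    [[0.0004, 0.0097, 0], [0, 0, 0]],
    [[0.0004, 0.0096, 0], [0, 0, 0]],
    [[0.0029, 0.0093, 0], [0, 0, 0]],
    [[0.0029, 0.0093, 0], [0, 0, 0]],
    [[0.0028, 0.0092, 0], [0, 0, 0]],
    [[0.0052, 0.0082, 0], [0, 0, 0]],
  ],
)

```text
time: 13.55
tool_pos: [507.1, 25.9, 25.4]
eef_rot: [[1.0, 0.03, -0.001], [0.03, -0.999, 0.01], [-0.001, -0.01, -1.0]]
contact_force: [-0.0, 0.7, 0.6]
width: 0.003
gripper_force: 0.4
```

>>> move_arm(
  plan=[
    [[0.0052, 0.0082, 0], [0, 0, 0]],
    [[0.0051, 0.0082, 0], [0, 0, 0]],
    [[0.0071, 0.0066, 0], [0, 0, 0]],
    [[0.0071, 0.0066, 0], [0, 0, 0]],
    [[0.0071, 0.0066, 0], [0, 0, 0]],
    [[0.0086, 0.0045, 0], [0, 0, 0]],
    [[0.0086, 0.0045, 0], [0, 0, 0]],
    [[0.0085, 0.0045, 0], [0, 0, 0]],
    [[0.005, 0.002, 0], [0, 0, 0]],
    [[0.005, 0.001, 0], [0, 0, 0]],
  ],
)

```text
time: 14.55
tool_pos: [576.3, -24.2, 24.8]
eef_rot: [[1.0, 0.03, -0.001], [0.03, -0.999, 0.01], [-0.001, -0.01, -1.0]]
contact_force: [-0.7, -0.5, 0.7]
width: 0.002
gripper_force: 0.3
```

```bash
python3 m.py 600
python3 - <<'E'
from h import *
c=cam('side'); a=c['pixels']
cv2.imwrite('pics/s4.png',cv2.resize(a[80:330,200:520,::-1],None,fx=2,fy=2))
E
```

```text
[577.1 -24.3  25. ] [ 0.9 -0.7 -0.1] [[1.0, 0.03, -0.0], [0.03, -0.999, 0.01], [0.0, -0.01, -1.0]]
crate 704 [715.4 -41.6] [103.  158.4] 1.56
dock frame [-50.6  -1.2] yaw -0.04
```

View pics/s4.png

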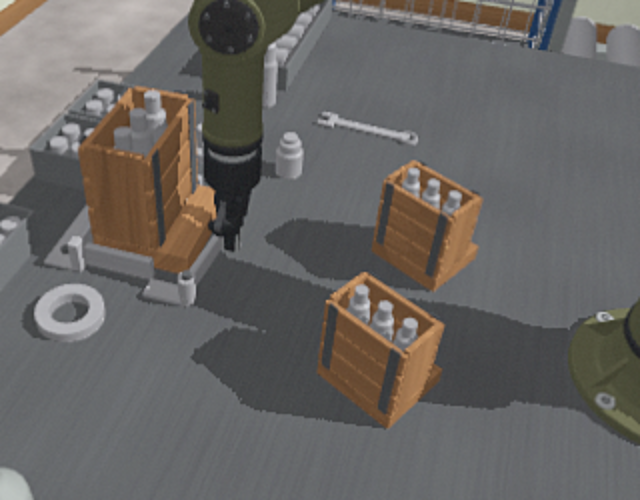

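The keeper now runs from its pivot (crop 185,290) behind the ledge towards the finger (crop 230,235), nearly shut. I push the last 12 mm or so gently against its stop.

>>> move_arm(
  plan=[
    [[0.002, 0, 0], [0, 0, 0]],
    [[0.002, 0, 0], [0, 0, 0]],
    [[0.002, 0, 0], [0, 0, 0]],
    [[0.002, 0, 0], [0, 0, 0]],
    [[0.002, 0, 0], [0, 0, 0]],
    [[0.0015, 0, 0], [0, 0, 0]],
    [[0.001, 0, 0], [0, 0, 0]],
    [[0.001, 0, 0], [0, 0, 0]],
    [[0, 0, 0], [0, 0, 0]],
    [[0, 0, 0], [0, 0, 0]],
  ],
)

```text
time: 15.65
tool_pos: [588.7, -23.4, 24.8]
eef_rot: [[1.0, 0.03, -0.002], [0.03, -0.999, 0.01], [-0.002, -0.01, -1.0]]
contact_force: [-4.7, -0.8, 2.0]
width: 0.002
gripper_force: 2.1
```

>>> move_arm(
  plan=[
    [[0.001, 0, 0], [0, 0, 0]],
    [[0.001, 0, 0], [0, 0, 0]],
    [[0.001, 0, 0], [0, 0, 0]],
    [[0, 0, 0], [0, 0, 0]],
    [[0, 0, 0], [0, 0, 0]],
    [[-0.004, 0, 0], [0, 0, 0]],
    [[-0.008, 0, 0], [0, 0, 0]],
    [[-0.015, 0, 0], [0, 0, 0]],
    [[-0.02, 0, 0], [0, 0, 0]],
    [[-0.02, 0, 0], [0, 0, 0]],
  ],
)

```text
time: 16.65
tool_pos: [525.4, -25.1, 25.1]
eef_rot: [[1.0, 0.031, 0.001], [0.031, -0.999, 0.011], [0.001, -0.011, -1.0]]
contact_force: [-0.9, 0.3, 0.3]
width: 0.002
gripper_force: 0.0
```

>>> move_arm(
  plan=[
    [[0, 0, -0.01], [0, 0, 0]],
    [[0, 0, -0.02], [0, 0, 0]],
    [[0, 0, -0.03], [0, 0, 0]],
    [[0, 0, -0.03], [0, 0, 0]],
    [[0, 0, -0.03], [0, 0, 0]],
    [[0, 0, -0.03], [0, 0, 0]],
    [[0, 0, -0.02], [0, 0, 0]],
    [[0, 0, 0], [0, 0, 0]],
    [[0, 0, 0], [0, 0, 0]],
    [[0, 0, 0], [0, 0, 0]],
  ],
)

```text
time: 17.65
tool_pos: [525.2, -27.1, 194.0]
eef_rot: [[1.0, 0.03, -0.002], [0.031, -0.999, 0.011], [-0.002, -0.011, -1.0]]
contact_force: [0.1, 0.8, -0.3]
width: -0.0
gripper_force: 0.0
```

```bash
python3 m.py 600
python3 - <<'E'
from h import *
t=cam('side'); W=cloud(t)
P=W.reshape(-1,3); P=P[(P[:,2]>41)&(P[:,2]<47)&(P[:,0]>560)&(P[:,0]<630)&(P[:,1]>-90)&(P[:,1]<68)]
l=cv2.fitLine(P[:,:2].astype(np.float32),cv2.DIST_HUBER,0,.01,.01).ravel(); print(len(P),P.min(0),P.max(0),'line ang',np.degrees(np.arctan2(l[1],l[0])),'shut would be -88.4')
cv2.imwrite('pics/s5.png',cv2.resize(t['pixels'][80:330,200:520,::-1],None,fx=2,fy=2))
E
```

```text
[525.  -27.1 193.8] [0.4 0.1 0.2] [[1.0, 0.03, -0.003], [0.031, -0.999, 0.011], [-0.002, -0.011, -1.0]]
crate 767 [715.7 -41.3] [103.1 158.1] 1.45
dock frame [-50.4  -0.9] yaw -0.15
148 [597.0865318  -75.05551661  41.13290549] [612.92231138  66.99242147  46.77778352] line ang -88.07849 shut would be -88.4
```

View pics/s5.png

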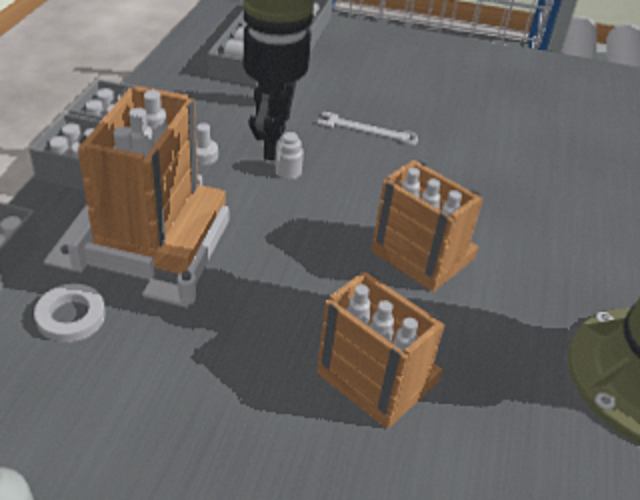

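The keeper lies shut behind the ledge, from (185,290) to (225,215) in the crop, at −88.1° against −88.4° expected. The crate is home and the arm is clear.

```bash
python3 -c "
from plant import workorder; print(workorder.close_job())"
```

```text
the job is handed in; nothing more can be done
None
```

The job is handed in at about 18 s of the 72 s allowed, though the interface returned no verdict: by the last images the crate stands upright and square against the stop (dock x −50 mm, y −1 mm), the keeper is shut to within about 0.3°, and the arm is clear.

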